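Take the post rider off the optical base plate

TASK

On the slotted aluminium base plate, slide the rider with the round post along its slot to the open end, lift it out there and set it down upright in the empty compartment of the grey tray, without dropping it. Leave the rider with the flat upright plate where it is in the other slot.

Things in the scene. Friction and masses are not known exactly. Their poses are not given: they have to be found in the camera images.
- base_plate: Fixed aluminium plate 190 (x) by 320 mm (y). Origin: centre of its underside, on the table. Two T-slots along y, at x = -50 and +50 mm: channels 34 mm wide, floor 10 mm up, under lips 20 to 26 mm up with an 18 mm gap. Lips run from the closed end (y = -150) to y = +80 mm; from there to y = +160 mm the floor is bare: the open end. Only a foot wholly past y = +80 mm lifts out.
- post_rider: Loose steel rider (0.15 to 0.3 kg) to take out, in either slot: round upright post, 26 mm across, 24 to 80 mm above its origin; grip it there. Below: foot 30 (x) by 40 (y) by 8 mm, 13 mm neck, 34 mm collar 20 to 24 mm up. Origin: centre of the foot's underside, on the channel floor; y points along the slot to the open end. Slides freely with 2 mm play.
- slab_rider: The other loose steel rider, in the other slot, to be left alone: same foot, neck and collar, but on them a flat upright plate 50 mm wide (x), 8 mm thick (y), 24 to 80 mm above its origin. Origin: centre of the foot's underside, y along the slot.
- tray_free (a point): Centre of the inner floor, 4 mm above the table, of the empty compartment (nearer the robot) of a fixed grey tray, to the plate's +y side. Inside it is 114 (x) by 142 mm (y); the tray is 240 by 150 mm, walls 35 mm high, 4 mm thick, a cross wall as high in the middle. A spare flat-plate rider stands in the far compartment, some 118 mm along +x.
Mind the look-alikes: they are no part of the job. What is shaped like the post_rider but red is not meant.

How it is judged:
By the outcome, as a careful person would: the job done as asked, in the order asked, and still so for the second after the job is handed in, with the robot touching nothing.
It also fails if it takes over 51 s, if anything falls off the work surface, if the arm or the gripper's body presses on something with over 40 N, if the wrist force passes 120 N, or if a joint passes its speed limit or range.

ROBOT

A 6-joint arm with a two-finger parallel gripper is mounted at the origin on the work surface. World frame = base frame: x ahead of the robot, y to its left, z up, the work surface at z = 0. Lengths are in mm, angles in rad, forces in N, time in s.
With the tool pointing down it reaches from about 350 to 975 mm from the base axis. Payload 7.1 kg.
Tool frame: the origin (TCP) lies on the front face of the gripper's body, between the roots of the fingers; the fingertips stand 80 mm ahead of it and the grasp point (between the pads) lies 61 mm ahead of it (env.tips_ahead is the distance from the TCP to the fingertips, in mm); z points along the fingers, y is the line along which they close (so a half turn about z gives the same grasp; the last joint's range is limited). The gripper opens to 88 mm and grips with 3 to 60 N. Pads are 20 mm wide; open, the fingers measure 115 mm over their backs; the gripper's body (75 mm by 178 mm) begins 61 mm behind the grasp point.
Start: joints at [-1.305, 0.423, 1.63, -0, 1.089, -0.019], TCP at [175.622, -599.802, 302.675] pointing down, gripper open.
Joint ranges: [-3, 3], [-0.9, 2.11], [0.09, 2.58], [-1.31, 4.45], [0.11, 2.69], [-2.54, 2.54]. Speed limits (rad/s): [2.39, 2.39, 3.01, 3.14, 3.14, 3.14].

INTERFACE

Orientations are given as a unit quaternion [x, y, z, w].
In Python, from station import env, set_gripper, viewer, workorder gives the robot as it stands. Calls block until the motion is done:
- env.reach(position, orientation): joint-space move of the TCP to a pose.
- env.move_l(position, rot=None, rate=150, f_stop=None): straight line of the TCP; rot=None keeps the orientation; rate is the mean speed in mm/s. With f_stop (N) it stops when the force on the tool has changed by that much, and returns True; else False.
- env.move_joints(angles): joint-space move.
- set_gripper(opening): finger opening in mm; the grip force is fixed at half the most; returns when the fingers have stopped.
- env.hold(seconds).
- env.ik(position, orientation): joint angles nearest the present ones, or None.
- env.read_state(): the state.
- viewer.camera(name): name is "side" or "top"; returns the picture (384x512x3 uint8, blue, green, red); there is no depth.
- viewer.camera_params(name): a dict with "fx", "fy", "cx", "cy" (pixels), "pose" (4x4, takes a point from camera to world coordinates). Camera axes: x right, y up, looking along -z (the intrinsics and any distortion apply to the point x, -y, -z); pixel columns grow to the right and rows downward; lengths in mm; the calibration is good to about 2 mm. A picture is of the moment at which its call begins. camera_params takes no time and is no camera call.
A pose or a line that the arm cannot do raises env.IKError and nothing moves.
- workorder.sign_off(): hands the job in; it is judged then, once.
The state is a dict: "time_s": time; "qpos": joint angles; "dq": joint speeds; "tau": joint torques, N m; "tool_pos": TCP position; "orientation": TCP orientation; "force": force on the tool from outside, world axes, zero at the start; "wrist_torque": the same for the moment, N m; "width": finger opening in mm; "grip_force": force on a finger pad.
Only numpy, scipy, OpenCV 4.12 (cv2) and the standard library are available. Lean on these libraries where they do the work, as an engineer would, in place of code of your own. Each camera call takes 0.05 s, during which the arm holds its last target. There are 200 camera calls.

## Working session

There is one attempt and no reset: what is moved stays moved. The work goes in short steps, each a Python script; the robot and the scene stay as the last script left them, time stands still between calls to the robot, and variables do not carry over. Pictures are saved under pics/ and viewed, at most 10 in all, crops included, and the job is handed in when it is done.

```bash
mkdir -p pics; ls; python3 - <<'E'
from station import env, viewer
import cv2, numpy as np
np.set_printoptions(suppress=True,precision=3)
for n in("top","side"):
    im=viewer.camera(n); cv2.imwrite(f"pics/{n}0.png",im)
    print(n,viewer.camera_params(n))
print(env.read_state())
E
```

```text
pics
top {'fx': 452.66503586980735, 'fy': 452.66503586980735, 'cx': 252.81103134126718, 'cy': 188.49779368963598, 'pose': array([[   0.016,    0.988,   -0.154,  422.576],
       [  -1.   ,    0.015,   -0.008,  -37.219],
       [  -0.006,    0.154,    0.988, 1024.158],
       [   0.   ,    0.   ,    0.   ,    1.   ]])}
side {'fx': 348.78087893007796, 'fy': 348.78087893007796, 'cx': 255.29372982691245, 'cy': 186.11260245924205, 'pose': array([[ -0.723,   0.347,  -0.597, 116.396],
       [ -0.69 ,  -0.395,   0.606, 460.701],
       [ -0.025,   0.85 ,   0.526, 460.444],
       [  0.   ,   0.   ,   0.   ,   1.   ]])}
{'time_s': 0.1, 'qpos': array([-1.305,  0.424,  1.631, -0.   ,  1.089, -0.019]), 'dq': array([-0.001, -0.002, -0.002, -0.001, -0.   , -0.   ]), 'tau': array([  0.001, -54.561, -27.433,   0.065,   0.019,  -0.   ]), 'tool_pos': array([ 175.521, -599.424,  301.972]), 'orientation': array([ 0.99 ,  0.142, -0.   , -0.001]), 'force': array([ 0.063, -0.439,  0.698]), 'wrist_torque': array([ 0.064, -0.047,  0.029]), 'grip_force': 0.0, 'width': 87.5048396283239}
```

View pics/top0.png

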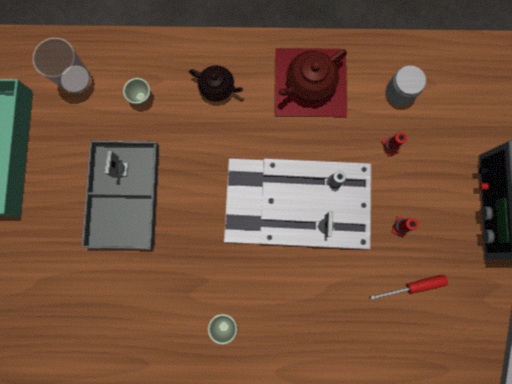

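View pics/side0.png

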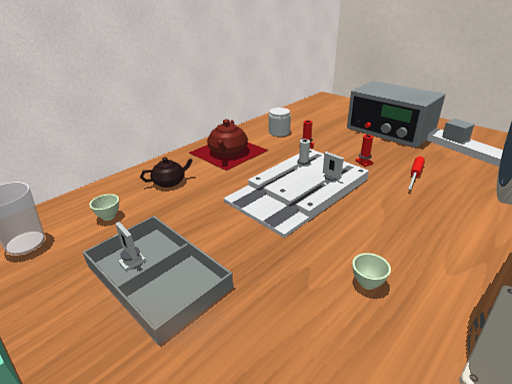

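Top picture: plate at columns 225–371, rows 159–247, with its open end to the left (+y). The tray is at (122,195), and its empty compartment is the lower one, at about (120,222).

Candidates:
- Steel round post at (337,180), in the plate's upper slot.
- Flat-plate rider at (329,225).
- Red posts at (398,138) and (408,224), off the plate.
- Spare flat-plate rider at (115,165), in the tray.

Only (337,180) is a steel round post in a slot, so it is the one meant. I'll confirm it in a crop while measuring.

```bash
cat > h.py <<'E'
import cv2, numpy as np
from station import env, viewer, set_gripper, workorder
np.set_printoptions(suppress=True,precision=2)
def ray(n,uv):
    p=viewer.camera_params(n); T=p["pose"]
    d=np.array([(uv[0]-p["cx"])/p["fx"],-(uv[1]-p["cy"])/p["fy"],-1.])
    return T[:3,3],T[:3,:3]@d
def onz(n,uv,z):
    o,d=ray(n,uv); return o+d*(z-o[2])/d[2]
def proj(n,P):
    p=viewer.camera_params(n); c=np.linalg.inv(p["pose"])@np.r_[P,1]
    return np.array([p["cx"]-p["fx"]*c[0]/c[2],p["cy"]+p["fy"]*c[1]/c[2]])
def tri(a,b):
    (o,d),(q,e)=ray("top",a),ray("side",b)
    s=np.linalg.lstsq(np.c_[d,-e],q-o,rcond=None)[0]
    A,B=o+d*s[0],q+e*s[1]; return (A+B)/2,np.linalg.norm(A-B)
E
python3 - <<'E'
from h import *
t=cv2.imread("pics/top0.png"); s=cv2.imread("pics/side0.png")
hsv=cv2.cvtColor(t,cv2.COLOR_BGR2HSV)
def rect(m,roi,z,name):
    k=np.zeros_like(m); x0,y0,x1,y1=roi; k[y0:y1,x0:x1]=m[y0:y1,x0:x1]
    k=cv2.morphologyEx(k,cv2.MORPH_CLOSE,np.ones((5,5)))
    c=max(cv2.findContours(k,0,2)[0],key=cv2.contourArea)
    w=np.array([onz("top",p,z)[:2] for p in c[:,0].astype(float)],np.float32)
    r=cv2.minAreaRect(w); print(name,cv2.boundingRect(c),r); print(cv2.boxPoints(r))
lowsat=((hsv[...,1]<60)).astype(np.uint8)*255
white=((hsv[...,1]<60)&(hsv[...,2]>140)).astype(np.uint8)*255
rect(white,(215,150,262,255),20,"open part z20?")
rect(white,(215,150,262,255),10,"open part z10?")
rect(white,(266,150,380,255),26,"lipped")
rect(white,(215,150,380,255),26,"whole")
rect(lowsat,(75,130,170,260),35,"tray")
A=cv2.resize(t[150:260,215:380],None,fx=4.8,fy=4.8,interpolation=cv2.INTER_CUBIC)[:,:792]
cv2.imwrite("pics/cropA.png",A)
B=cv2.resize(s[120:240,220:380],None,fx=5,fy=5,interpolation=cv2.INTER_CUBIC)
cv2.imwrite("pics/cropB.png",B)
E
```

```text
open part z20? (226, 184, 36, 35) ((550.7222900390625, -9.599262237548828), (81.65669250488281, 70.88639068603516), 86.73861694335938)
[[513.01 -48.35]
 [583.79 -52.38]
 [588.43  29.15]
 [517.66  33.18]]
open part z10? (226, 184, 36, 35) ((551.9984130859375, -9.324203491210938), (82.469970703125, 71.59230041503906), 86.73857879638672)
[[513.91 -48.46]
 [585.39 -52.53]
 [590.08  29.81]
 [518.61  33.88]]
lipped (266, 159, 105, 90) ((548.953857421875, -172.39462280273438), (235.0132293701172, 191.15106201171875), 88.27188110351562)
[[ 449.88 -286.97]
 [ 640.94 -292.73]
 [ 648.03  -57.82]
 [ 456.97  -52.06]]
whole (224, 158, 147, 91) ((550.18212890625, -129.6353302001953), (320.4177551269531, 191.3324432373047), 88.33209991455078)
[[ 449.89 -286.99]
 [ 641.14 -292.56]
 [ 650.47   27.72]
 [ 459.22   33.29]]
tray (82, 141, 76, 109) ((560.579345703125, 263.2098693847656), (155.33082580566406, 240.7401885986328), 89.98883819580078)
[[440.19 185.57]
 [680.93 185.52]
 [680.96 340.85]
 [440.22 340.9 ]]
```

View pics/cropA.png

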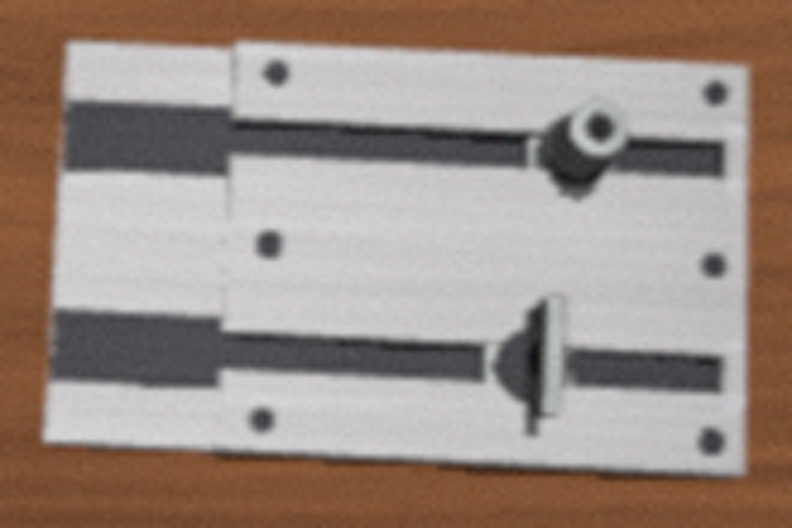

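View pics/cropB.png

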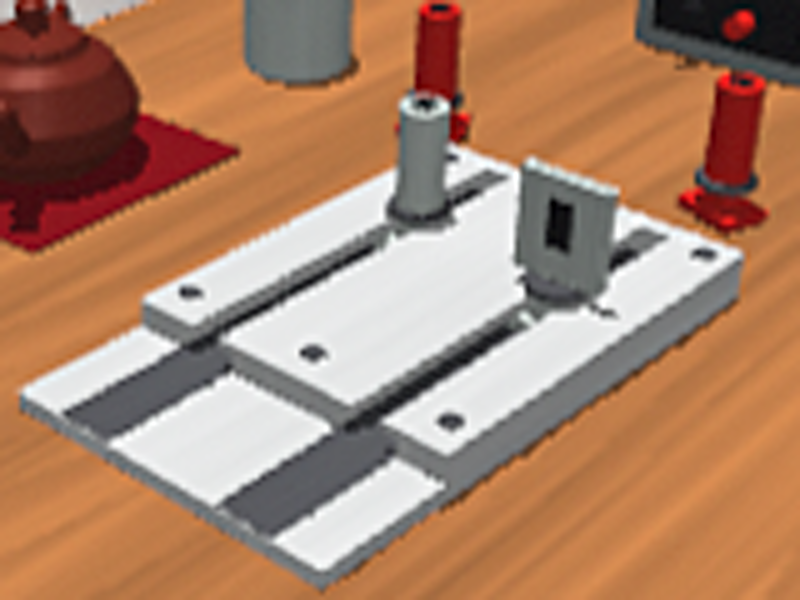

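Crop A shows the light-steel round post with a dark bore, top at crop (599,128), so (339.4,176.3) in the image. It sits in the upper (+x) slot, and the flat-plate rider is in the lower slot at crop (550,355). Crop B shows the same post at crop (425,100), so (304.6,139.6) in the side view; both red posts stand off the plate. That confirms the target. Next I triangulate it, check it and grip it, closing along the slot so the slot still guides x.

```bash
cat >> h.py <<'E'
u=np.array([0.0302,0.9995]); v=np.array([0.9995,-0.0302])
C=np.array([550.2,-129.9])
a=-0.0151; Q=np.array([np.cos(a),np.sin(a),0,0])
TRAY=np.array([501.5,266.])
def st(tag=""):
    s=env.read_state(); print(tag,round(s["time_s"],2),s["tool_pos"],"F",s["force"],"w",round(float(s["width"]),2),"g",round(float(s["grip_force"]),1))
E
python3 - <<'E'
from h import *
P=onz("top",(339.4,176.3),90); T,g=tri((339.4,176.3),(304.6,139.6))
print(P,T,g); d=P[:2]-C; print("plate coords",d@v,d@u)
d2=T[:2]-C; print("tri plate coords",d2@v,d2@u)
x,y=C+50*v+(d@u)*u
if abs(d@v-50)<5 and abs(T[2]-90)<8:
    env.reach([x,y,240],Q); st("above")
    print("stopped",env.move_l([x,y,126],rate=90,f_stop=8)); st("down")
    cv2.imwrite("pics/side1.png",cv2.resize(viewer.camera("side")[90:240,200:400],None,fx=4,fy=4,interpolation=cv2.INTER_CUBIC))
E
```

```text
[ 596.82 -210.62   90.  ] [ 596.38 -210.42   91.6 ] 0.33147030877077893
plate coords 49.0325652530965 -79.27630694425731
tri plate coords 48.590579713708635 -79.08501099538695
above 2.17 [ 597.53 -211.45  240.11] F [-0.12  0.81  0.76] w 88.05 g 0.0
stopped False
down 3.59 [ 598.16 -210.77  126.66] F [-0.46  0.55 -0.55] w 87.88 g 0.0
```

View pics/side1.png

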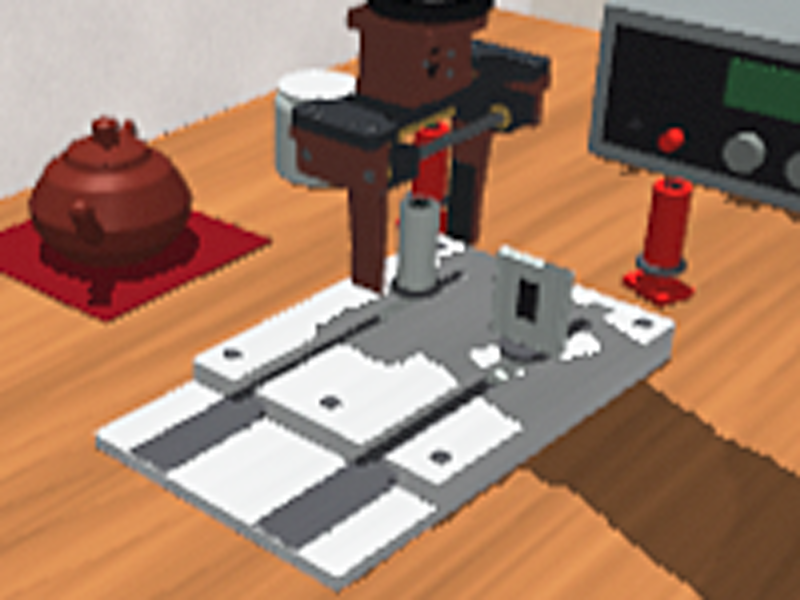

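The side view shows the fingers straddling the steel post, left finger at crop (370,240) and right finger at (470,190), with the post at (420,245) between them. I'll close, slide to the open end with force monitoring, and check.

```bash
python3 - <<'E'
from h import *
set_gripper(15); st("closed")
p=env.read_state()["tool_pos"]; s0=(p[:2]-C)@u
w=env.read_state()["width"]
if 22<w<30:
    e=C+50*v+132*u
    for f in (.25,.5,.75,1):
        q=p[:2]+(e-p[:2])*f
        hit=env.move_l([q[0],q[1],126],rate=60,f_stop=30); st(f"slide {f} {hit}")
        if hit: break
for n in("top","side"): cv2.imwrite(f"pics/{n}2.png",viewer.camera(n))
s=cv2.imread("pics/side2.png")[110:260,190:390]
cv2.imwrite("pics/side2c.png",cv2.resize(s,None,fx=4,fy=4,interpolation=cv2.INTER_CUBIC))
E
```

```text
closed 4.62 [ 597.76 -210.54  125.97] F [ 0.33  0.82 -0.43] w 25.57 g 30.0
slide 0.25 False 5.65 [ 599.31 -157.78  125.96] F [ 0.25  0.14 -1.48] w 25.39 g 30.0
slide 0.5 False 6.68 [ 600.97 -105.16  125.96] F [-0.05  0.39 -2.79] w 25.47 g 30.0
slide 0.75 False 7.72 [602.58 -52.44 125.99] F [ 0.1  -1.11 -3.6 ] w 25.6 g 30.0
slide 1 False 8.75 [604.17   0.33 126.01] F [ 0.62 -0.02 -2.32] w 25.7 g 30.0
```

View pics/side2c.png

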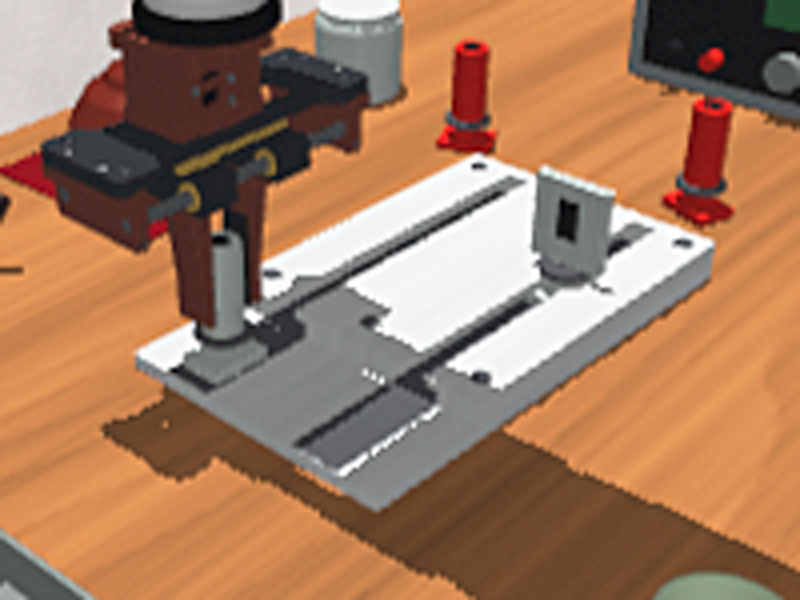

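The rider stands fully on the bare floor at the open end, its foot at crop (225,360), clear of the lips. The flat-plate rider at (570,230) hasn't moved. I'll lift, carry and check above the tray.

```bash
python3 - <<'E'
from h import *
p=env.read_state()["tool_pos"]
env.move_l([p[0],p[1],150],rate=40); st("lift"); 
env.move_l([p[0],p[1],200],rate=80); env.hold(.2); st("high")
if 22<env.read_state()["width"]<30:
    env.move_l([*TRAY,200],rate=100); env.hold(.3); st("over")
top=viewer.camera("top"); side=viewer.camera("side")
A=cv2.resize(top[130:260,70:200],(400,400),interpolation=cv2.INTER_CUBIC)
B=cv2.resize(side[150:350,60:260],(400,400),interpolation=cv2.INTER_CUBIC)
cv2.imwrite("pics/over.png",np.hstack([A,B]))
for n in("top","side"): print(n,proj(n,np.r_[TRAY,4]),proj(n,np.r_[TRAY,200-116]))
E
```

```text
lift 9.6 [604.08   0.19 150.04] F [ 0.24  0.61 -3.93] w 25.43 g 30.0
high 10.57 [603.83   0.18 199.39] F [-0.17 -0.3  -2.95] w 25.55 g 30.0
over 13.88 [501.5  265.95 199.99] F [-0.58  0.23 -2.88] w 25.57 g 30.0
top [121.69 221.54] [110.49 218.39]
side [176.59 291.4 ] [169.23 256.04]
```

View pics/over.png

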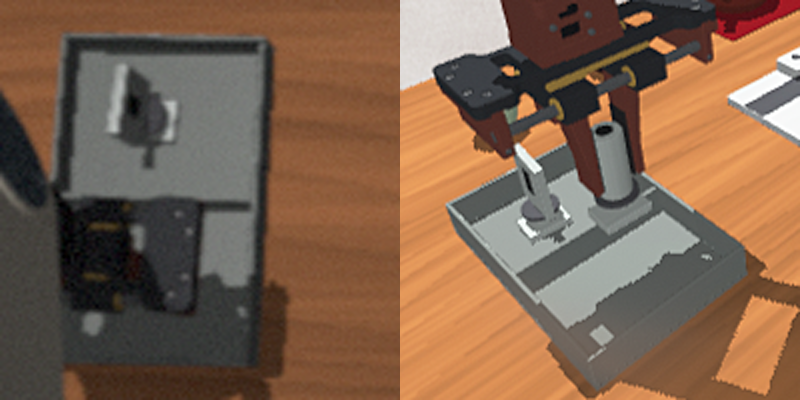

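The rider hangs upright in the grip, its foot at crop (620,210). The spare is clear at (540,205), and the projected floor point, top (122,222) and side (177,291), lies in the near, empty compartment. I'll lower until contact.

```bash
python3 - <<'E'
from h import *
env.move_l([*TRAY,130],rate=80); env.hold(.3); st("pre")
print(env.move_l([*TRAY,118.5],rate=12,f_stop=5)); env.hold(.3); st("contact")
z=env.read_state()["tool_pos"][2]
if 117<z<123:
    set_gripper(45); env.hold(.3); st("open")
    p=env.read_state()["tool_pos"]
    env.move_l([p[0],p[1],230],rate=80)
    env.reach([400,100,300],Q); st("away")
top=viewer.camera("top"); side=viewer.camera("side")
A=cv2.resize(top[130:260,70:200],(400,400),interpolation=cv2.INTER_CUBIC)
B=cv2.resize(side[150:350,60:260],(400,400),interpolation=cv2.INTER_CUBIC)
cv2.imwrite("pics/placed.png",np.hstack([A,B]))
E
```

```text
pre 15.3 [501.65 266.1  130.38] F [-0.01  0.35 -3.7 ] w 25.52 g 30.0
True
contact 16.38 [501.43 265.97 119.9 ] F [-0.44 -0.12  6.22] w 25.48 g 30.0
open 17.21 [500.66 265.58 119.05] F [ 0.22  0.81 -0.41] w 45.03 g 0.0
away 19.57 [400.9  100.42 300.15] F [0.17 1.31 0.47] w 45.12 g 0.0
```

View pics/placed.png

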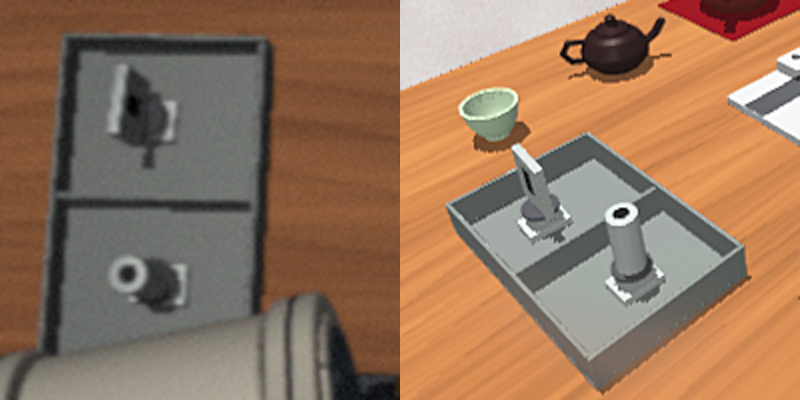

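The post rider stands upright on the floor of the near compartment, top at crop (127,275) in the top view and (622,215) in the side view. The gripper is clear and the spare hasn't moved.

```bash
python3 -c "
from h import *
env.hold(.3); print(workorder.sign_off()); st()"
```

```text
the job is handed in; nothing more can be done
None
the job is handed in; nothing more can be done
```

The post rider was slid to the open end, lifted out and set down upright in the tray's empty compartment; the flat-plate rider was left in its slot, and the job was handed in at about 20 s.

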